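Dock a sample tube in the inclined code reader and start the reading

TASK

Using only the fingertips, roll the yellow-capped sample tube up the sloped gutter of the reading station, gently, until it meets the stops at the top and the spring catch comes up behind it so that it cannot roll back. Then, with the tube docked, press the green key on the reader all the way down and let it go. Do not pick the tube up, and leave the other things on the bench alone.

Things in the scene. Friction and masses are not known exactly. Their poses are not given: they have to be found in the camera images.
- gutter: sloped gutter of the reading station (fixed in place, pose varies): two 4 mm steel rails at y = +-31 mm between aluminium side walls (inner faces y = +55.5 and -40.5 mm, tops 8 mm above the rails). Rises at 12 deg. Open between the rails (58 mm clear) and at the front. Origin: on the rail tops, midway between the rails, at the front lips; x uphill along the rails, y left, z square to the rails
- tube_mid (a point): middle of the lying tube's clear body, on its axis, 39 mm from the closed end (z axis toward the cap). Loose, about 18 g, rolls freely. Body 12.4 mm thick, 78 mm long; yellow cap 15 mm long, 15 mm thick, on the left. Waits against the front lips (x = 6 mm in the gutter's frame, axis 6 mm above the rails); at the top stops x = 107 mm; resting back against the raised catch x = 94 mm
- catch (a joint): spring catch, rad: 0 = up (rest), 0.5 = fully down. Two dark teeth beside the rails (y = +-35.5 mm), 7 mm high above the rails, sloping downhill, upright uphill face at gutter x = 88 mm. A tube pushed uphill presses them down (about 0.2 rad, 0.2 N) or rides over them; once its middle is past x = 100 mm they are up behind it
- read_key_top (a point): centre of the top face of the round green push key on top of the reader head, 28 mm in diameter, about 0.11 m above the worktop, facing straight up
- read_key (a joint): travel of the green key, m: 0 = up, 0.006 = fully down (about 4 N); it springs back
- dropper: dropper bottle with blue label and cap, 37 x 37 x 100 mm, standing left of the station (loose); origin at the centre of its underside
- petri: closed clear petri dish, 61 mm in diameter, 14 mm high, left of the station (loose); origin at the centre of its underside
- forceps: steel forceps, 21 x 124 x 10 mm, lying right of the station (loose); origin at the centre of the underside
- eraser: white and blue eraser, 21 x 42 x 12 mm, right of the station (loose); origin at the centre of its underside
- front_lip (a point): midway between the front lips, at rail height (gutter x = 0, about 36 mm above the worktop). A lip 8 mm high on each rail holds the waiting tube; between and before them all is open, so a closed finger pair can come down in front of the tube and follow it uphill between the rails
- top_stop (a point): midway between the top stops, at rail height (gutter x = 113 mm, about 60 mm above the worktop): a post 14 mm high on each rail ends the tube's travel. From about 12 mm beyond it stands the white reader head, 93 mm high
- catch_shaft (a point): middle of the catch's 6 mm cross shaft, which spans the gutter at x = 50 mm, 18 mm below the rail tops (shaft parallel to y); fingertips passing here must stay less than 14 mm below the rail tops

How it is judged:
On the way, in this order (a step that is already met when the one before it is completed fails the run):
1. the tube lies between the catch and the top stops, and the catch has come up behind it (x of tube_mid in the frame of gutter above 0.09 m and z of tube_mid in the frame of gutter below 0.01 m and value of joint catch below 0.06 rad), for 0.2 s.
2. the green key is pressed all the way down (value of joint read_key above 0.0045 m), for 0.05 s.
At the end, for the whole second after the job is handed in: The tube lies across both rails between the raised catch and the top stops (centre 90 to 110 mm up the gutter, 3 to 10 mm above the rails, square to them within 0.08 rad), the catch is up (below 0.06 rad) and the green key is released (within 1.5 mm of up) (all of step 1 and x of tube_mid in the frame of gutter below 0.11 m and z of tube_mid in the frame of gutter above 0.003 m and angle between the z axis of tube_mid and the y axis of gutter, either way round below 0.08 rad and value of joint read_key below 0.0015 m); the robot touches nothing.
It fails at once if the tube is lifted off the gutter (more than 12 mm above its rolling height) (z of tube_mid in the frame of gutter above 0.018 m).
It fails at once if the tube falls out of the gutter (z of tube_mid in the frame of gutter below -0.004 m).
It fails at once if the tube is pushed harder than 25 N (contact force between the fingers and tube above 25 N).
It fails at once if the key is pressed while no tube is docked (value of joint read_key above 0.003 m and x of tube_mid in the frame of gutter below 0.088 m).
It fails at once if another thing on the bench is shoved more than 2 cm (distance of any of dropper, petri, forceps, eraser from where it was at the start of the episode above 0.02 m).
It also fails if it takes over 38 s, if anything falls off the work surface, if the arm or the gripper's body presses on something with over 40 N, if the wrist force passes 120 N, or if a joint passes its speed limit or range.

ROBOT

A 6-joint arm with a two-finger parallel gripper is mounted at the origin on a cart in front of the work surface, level with it; the furniture and walls round the work are solid. World frame = base frame: x ahead of the robot, y to its left, z up, the work surface at z = 0. Lengths are in m, angles in rad, forces in N, time in s.
With the tool pointing down it reaches from about 0.375 to 0.75 m from the base axis. Payload 9 kg.
Tool frame: the origin (TCP) lies at the very end of the fingers, on their centre line; the grasp point (between the pads) lies 19 mm behind it; z points along the fingers, y is the direction in which the jaws open and shut (so a half turn about z gives the same grasp; the last joint's range is limited). The gripper opens to 85 mm and grips with 20 to 120 N. Pads are 22 mm wide; open, the fingers measure 114 mm over their backs; the gripper's body (76 mm by 85 mm) begins 54 mm behind the grasp point. The pads swing forward as they close: fully open they stand 13 mm farther back than shut.
Start: joints at [-0.218, 0.104, 0.097, 1.564, 0, 1.353], TCP at [0.6, 0, 0.231] pointing down, gripper open.
Joint ranges: [-2.99, 2.99], [-0.84, 1.86], [-1.1, 1.16], [-1.84, 2.11], [-1.51, 1.56], [-3.14, 3.14]. Speed limits (rad/s): [2.22, 2.22, 2.57, 3.14, 3.14, 3.14].

INTERFACE

Orientations are given as a 3x3 rotation matrix whose columns are the frame's x, y, z axes.
In Python, from cell import status, cams, job_done gives the robot as it stands.
- The arm moves only by the shell command python3 -m pendant 'ROWS' [FORCE]. ROWS is text: rows parted by semicolons, each of 7 numbers parted by spaces: the turn, a rotation vector about the tool's x, y, z in degrees, then the shift along the tool's x, y, z in mm, then the finger opening in mm, from 0 to 85.4. A call has 1 to 10 rows; each row shifts and turns the pose as measured when the row begins, along the tool's axes as they then stand; what a row does not reach is not made up. A row lasts 1/8 s, in which the tool goes at most 62.5 mm and 10.7 degrees, less where a joint would pass 70% of its speed; a pose out of reach is approached as far as the arm can. A call is refused whole if a number of a shift passes 62.5 or a number of a turn 10.7, either way. A call with a gripper value outside its range is refused whole. The fingers move at their own pace and stop on an object; FORCE is the grip in N (left out, the last holds). Time passes only in rows, so rows that do not move let the fingers close. It gives the time, the measured TCP pose, the force and the opening at its end, in the units of the state.
- status.get_state(): the state, without advancing time (a new reading comes with each control period).
- cams.camera(name): name is "scene" or "side" or "wrist"; returns the picture (400x640x3 uint8, red, green, blue); there is no depth.
- cams.get_calibration(name): a dict with "K" (3x3 intrinsics, pixels), "view" (4x4, takes a point from world to camera coordinates); the wrist camera has in their place "T_tool_cam" (4x4, takes a point from camera to tool coordinates, whose origin is the TCP and whose axes are the flange's). Camera axes: x right, y down, z forward; pixel columns grow to the right and rows downward; lengths in m; the calibration is good to about 2 mm. A picture is of the moment at which its call begins: read the wrist's pose just before it. get_calibration takes no time and is no camera call.
- job_done(): hands the job in, once; it reports no verdict.
The state is a dict: "t": time; "joint_positions": joint angles; "dq": joint speeds; "effort": joint torques, N m; "eef_pos": TCP position; "eef_rot": TCP orientation; "contact_force": force on the tool from outside, world axes, zero at the start; "ft_torque": the same for the moment, N m; "gripper_width": finger opening in m.
Only numpy, scipy, OpenCV 4.12 (cv2) and the standard library are available. Lean on these libraries where they do the work, as an engineer would, in place of code of your own. Each camera call takes 0.05 s, during which the arm holds its last target.

## Working session

There is one attempt and no reset: what is moved stays moved. The work goes in short steps, Python scripts to look and compute and a shell command to move; the robot and the scene stay as the last step left them, time stands still between calls to the robot, and variables do not carry over. Pictures are saved under pics/ and viewed, and the job is handed in when it is done.

```bash
mkdir -p pics; ls; python3 - <<'E'
from cell import status,cams
import cv2,numpy as np
s=status.get_state();print(s['t'],s['eef_pos'],np.round(s['eef_rot'],3).tolist(),s['gripper_width'])
for n in("scene","side","wrist"):
    im=cams.camera(n);cv2.imwrite(f"pics/{n}0.png",im[:,:,::-1])
    c=cams.get_calibration(n);print(n,{k:np.round(v,4).tolist() for k,v in c.items()})
E
```

```text
pics
0.0 [5.99680581e-01 1.07983071e-04 2.30517706e-01] [[-0.0, 1.0, -0.001], [1.0, 0.0, 0.0], [0.0, -0.001, -1.0]] 0.08566142683187318
scene {'K': [[452.8031, 0.0, 325.7544], [0.0, 452.8031, 206.2977], [0.0, 0.0, 1.0]], 'view': [[0.7816, -0.6236, -0.0127, -0.4317], [-0.3617, -0.4366, -0.8237, 0.3209], [0.5082, 0.6484, -0.5668, 0.7105], [0.0, 0.0, 0.0, 1.0]]}
side {'K': [[386.8758, 0.0, 321.4341], [0.0, 386.8758, 189.6205], [0.0, 0.0, 1.0]], 'view': [[-0.8099, -0.5865, 0.0049, 0.556], [-0.3159, 0.4291, -0.8462, 0.2226], [0.4942, -0.6869, -0.5329, 0.6779], [0.0, 0.0, 0.0, 1.0]]}
wrist {'K': [[310.3752, 0.0, 317.3845], [0.0, 310.3752, 200.8847], [0.0, 0.0, 1.0]], 'T_tool_cam': [[-0.0014, -0.9594, -0.282, 0.0718], [1.0, -0.0013, -0.0005, 0.0006], [0.0002, -0.282, 0.9594, -0.1427], [0.0, 0.0, 0.0, 1.0]]}
```

View pics/scene0.png

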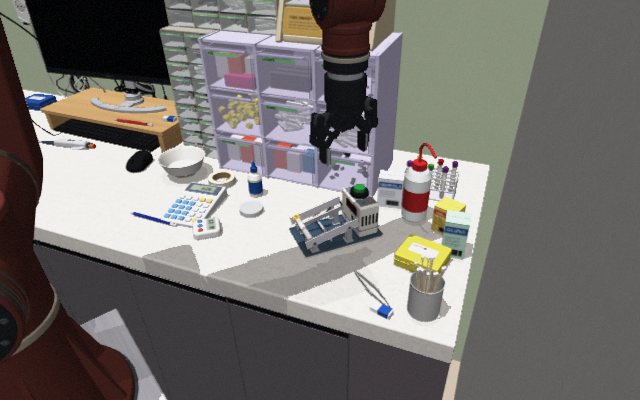

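View pics/side0.png

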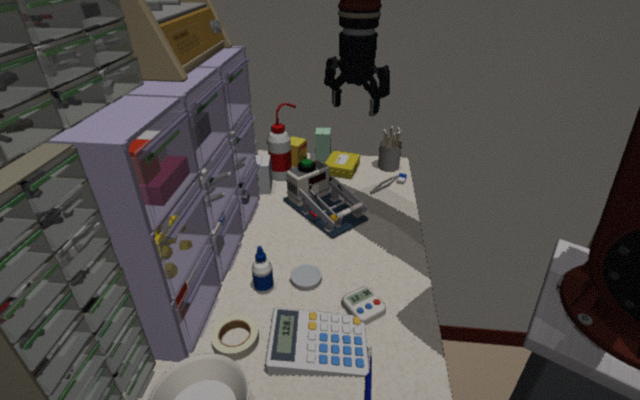

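View pics/wrist0.png

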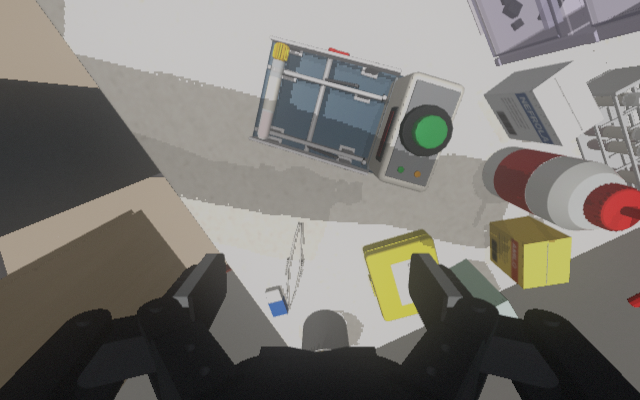

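The wrist picture shows the tube at about (272,90), with its cap up at (280,52). The green key is at (431,131), and the gutter runs uphill to the right with a slight turn. I'll enlarge it.

```bash
python3 - <<'E'
import cv2
im=cv2.imread("pics/wrist0.png")
cv2.imwrite("pics/wz.png",cv2.resize(im[25:205,240:480],None,fx=3.3,fy=3.3,interpolation=cv2.INTER_CUBIC))
im=cv2.imread("pics/scene0.png")
cv2.imwrite("pics/sz.png",cv2.resize(im[175:255,280:390],None,fx=7,fy=7,interpolation=cv2.INTER_CUBIC))
im=cv2.imread("pics/side0.png")
cv2.imwrite("pics/dz.png",cv2.resize(im[145:240,275:375],None,fx=6,fy=6,interpolation=cv2.INTER_CUBIC))
E
```

```text
(no output)
```

View pics/wz.png

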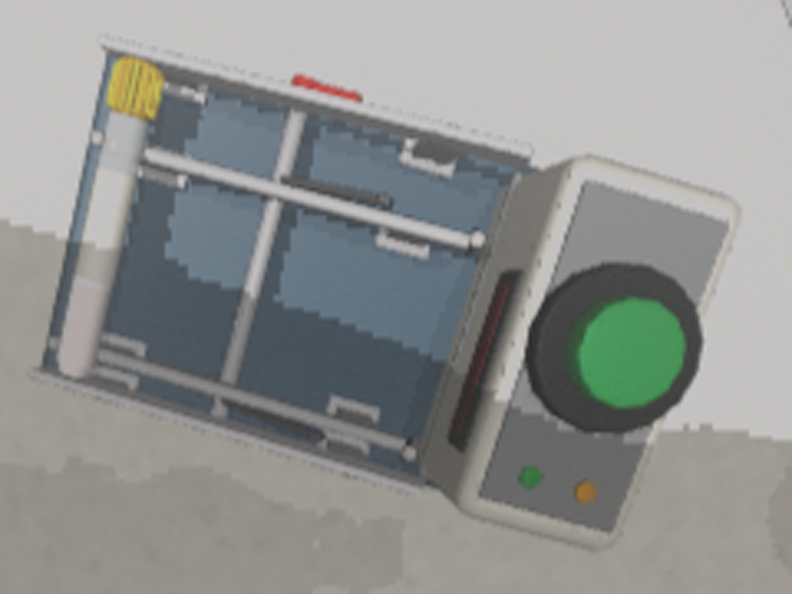

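View pics/sz.png

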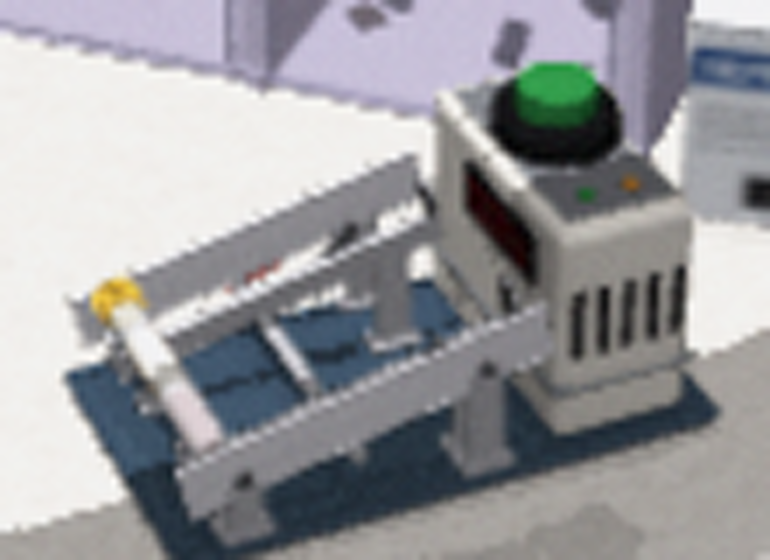

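View pics/dz.png

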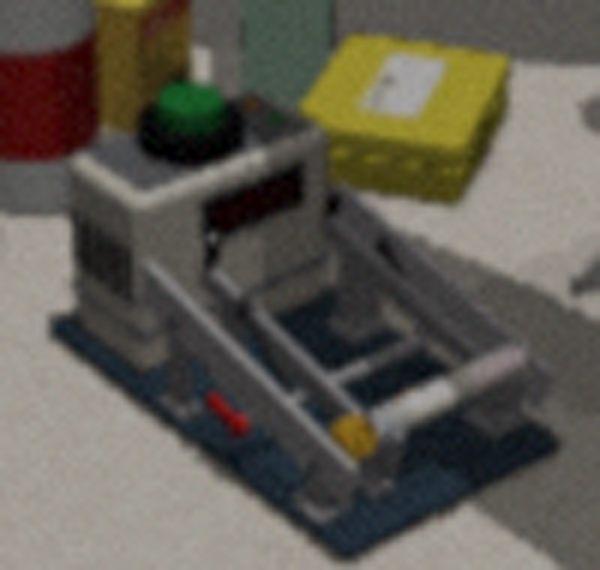

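```bash
cat > h.py <<'E'
import numpy as np
from cell import status,cams
def project(n,P,s=None):
    P=np.atleast_2d(P);c=cams.get_calibration(n)
    if n=="wrist":
        T=np.eye(4);T[:3,:3]=s['eef_rot'];T[:3,3]=s['eef_pos'];V=np.linalg.inv(T@c['T_tool_cam'])
    else: V=c['view']
    q=P@V[:3,:3].T+V[:3,3];u=q@np.array(c['K']).T
    return u[:,:2]/u[:,2:]
def gut(p,P):
    x,y,yaw,z=p;c,s=np.cos(yaw),np.sin(yaw);a=np.radians(12);
    R=np.array([[c,-s,0],[s,c,0],[0,0,1]])@np.array([[np.cos(a),0,-np.sin(a)],[0,1,0],[np.sin(a),0,np.cos(a)]])
    return np.atleast_2d(P)@R.T+[x,y,z],R
E
python3 - <<'E'
from h import *
from scipy.optimize import least_squares
s=status.get_state()
f=lambda u,o,k:[u[0]/k+o[0],u[1]/k+o[1]]
W=lambda u:f(u,(240,25),3.3);S=lambda u:f(u,(280,175),7);D=lambda u:f(u,(275,145),6)
obs=[("wrist",(6,54,6),W((140,60))),("wrist",(6,39,6),W((133,114))),("wrist",(6,-39,6),W((78,372))),
("wrist",(113,31,14),W((478,238))),("wrist",(113,-31,14),W((410,452))),
("wrist",(50,20,-15),W((276,190))),("wrist",(50,-20,-15),W((238,350))),
("scene",(6,54,6),S((118,298))),("scene",(6,-39,6),S((208,440))),
("side",(6,54,6),D((352,438))),("side",(6,-39,6),D((518,362)))]
def res(p):
    return np.concatenate([(project(n,gut(p,np.array(P)/1e3)[0],s)-u)[0] for n,P,u in obs])
r=least_squares(res,[.5,.1,-.2,.036],loss='soft_l1');print(r.x.round(4));print(res(r.x).reshape(-1,2).round(1))
# key from wrist, scene, side at unknown 3D
ko=[("wrist",W((633,352))),("scene",S((557,84))),("side",D((192,97)))]
k=least_squares(lambda P:np.concatenate([(project(n,P,s)-u)[0] for n,u in ko]),[.7,.1,.11]);print("key",k.x.round(4),k.fun.round(1))
print("key in gutter plan",((k.x-np.r_[r.x[:2],r.x[3]])[:2]@np.array([[np.cos(r.x[2]),-np.sin(r.x[2])],[np.sin(r.x[2]),np.cos(r.x[2])]])).round(4))
print("lip",gut(r.x,[0,0,0])[0].round(4),"tube",gut(r.x,[.006,0,.006])[0].round(4),"stop",gut(r.x,[.113,0,0])[0].round(4))
E
```

```text
[ 0.5496  0.0824 -0.2691  0.0366]
[[ 1.9  0.2]
 [ 0.4  0.1]
 [-0.2  0.2]
 [-0.4 -1. ]
 [-0.5 -0.8]
 [-1.5 11.1]
 [-0.   0.5]
 [-1.4 -2.3]
 [ 0.3  0.1]
 [-4.1  0.6]
 [-0.8 -1.6]]
key [0.6947 0.0539 0.1107] [-0.3  0.5 -0.5 -0.4 -1.4  0.2]
key in gutter plan [0.1475 0.0111]
lip [[0.5496 0.0824 0.0366]] tube [[0.554  0.0812 0.0437]] stop [[0.6561 0.053  0.0601]]
```

The fit agrees with the given sizes: lip height 36.6 mm, stop height 60.1 mm, key top 110.7 mm and yaw −15.4°. Next I'll move above the front of the gutter, turn so the jaws lie across it, and almost close the fingers.

```bash
python3 -m pendant '0 0 0 31 -30 0 10; 0 0 0 31 -30 0 10; 0 0 0 31 -29 0 10; 0 0 -10.6 0 0 0 10; 0 0 -10.6 0 0 0 10; 0 0 -10.6 0 0 0 10; 0 0 -10.6 0 0 0 10; 0 0 -10.6 0 0 0 10; 0 0 -10.6 0 0 0 10; 0 0 -10.6 0 0 0 10' 20
cat > w.py <<'E'
from h import *
p=[.5496,.0824,-.2691,.0366]
s=status.get_state()
c,q=np.cos(p[2]),np.sin(p[2])
R0=np.array([[c,-q,0],[q,c,0],[0,0,1]])
e=np.array(s['eef_pos']);d=R0.T@(e-[p[0],p[1],p[3]])
print("t",round(s['t'],2),"tcp",e.round(4),"plan along/left/up from lip mm",(d*1e3).round(1),"below rail mm",round((d[0]*np.tan(np.radians(12))-d[2])*1e3,1))
print("tool in plan frame\n",(R0.T@np.array(s['eef_rot'])).round(3),"F",(R0.T@np.array(s['contact_force'])).round(2),"w",round(s['gripper_width'],4))
E
python3 w.py
```

```text
t: 1.4
eef_pos: [0.5062, 0.0962, 0.2276]
eef_rot: [[-0.967, 0.256, -0.006], [0.256, 0.967, 0.001], [0.006, -0.001, -1.0]]
contact_force: [0.6, 0.3, 0.0]
gripper_width: 0.0102
t 1.4 tcp [0.5062 0.0962 0.2276] plan along/left/up from lip mm [-45.5   1.7 191. ] below rail mm -200.7
tool in plan frame
 [[-1.    -0.011 -0.006]
 [-0.011  1.    -0.001]
 [ 0.006 -0.001 -1.   ]] F [0.49 0.44 0.03] w 0.0102
```

```bash
python3 -m pendant '0 0.3 0.6 0 0 50 10; 0 0 0 0 0 50 10; 0 0 0 0 0 0 10'; python3 w.py; python3 - <<'E'
from h import *
import cv2
s=status.get_state();im=cams.camera("wrist")[:,:,::-1].copy()
p=[.5496,.0824,-.2691,.0366]
P=np.array([(6,54,6),(6,-39,6),(0,31,0),(0,-31,0),(113,31,14),(113,-31,14),(50,-29,-18),(50,29,-18),(0,0,0)])/1e3
for u in project("wrist",gut(p,P)[0],s): cv2.circle(im,tuple(int(round(v)) for v in u),3,(0,0,255),1)
for u in project("wrist",[.6947,.0539,.1107],s): cv2.circle(im,tuple(int(round(v)) for v in u),4,(255,0,255),1)
cv2.imwrite("pics/w1.png",im)
E
```

```text
t: 1.78
eef_pos: [0.5054, 0.0963, 0.1256]
eef_rot: [[-0.965, 0.263, -0.01], [0.263, 0.965, 0.002], [0.011, -0.0, -1.0]]
contact_force: [0.2, 0.4, 0.4]
gripper_width: 0.0097
t 1.77 tcp [0.5054 0.0963 0.1256] plan along/left/up from lip mm [-46.3   1.7  89. ] below rail mm -98.9
tool in plan frame
 [[-1.    -0.003 -0.011]
 [-0.003  1.    -0.001]
 [ 0.011 -0.    -1.   ]] F [0.14 0.43 0.39] w 0.0097
```

View pics/w1.png

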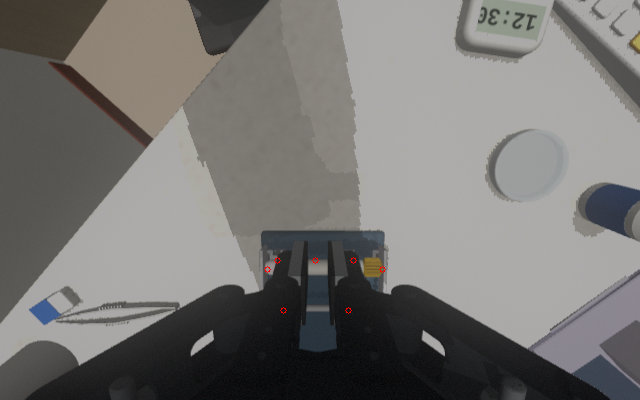

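The overlay fits: the tube ends are at (268,269) and (382,269), and the fingers are centred between the rails. I'll lower them in front of the lips.

```bash
python3 -m pendant '0 -0.6 -0.2 0 0 40 10; 0 0 0 0 0 35 10; 0 0 0 0 0 21 10; 0 0 0 0 0 0 10'; python3 w.py
```

```text
t: 2.33
eef_pos: [0.5144, 0.0958, 0.0417]
eef_rot: [[-0.966, 0.26, 0.018], [0.26, 0.966, -0.002], [-0.018, 0.003, -1.0]]
contact_force: [-0.4, -0.4, 0.3]
gripper_width: 0.01
t 2.33 tcp [0.5144 0.0958 0.0417] plan along/left/up from lip mm [-37.5   3.6   5.1] below rail mm -13.1
tool in plan frame
 [[-1.    -0.006  0.018]
 [-0.006  1.     0.003]
 [-0.018  0.003 -1.   ]] F [-0.25 -0.5   0.25] w 0.01
```

```bash
python3 -m pendant '0 0.8 -0.2 0 -2 8 10; 0 0 0 0 0 6 10; 0 0 0 0 0 0 10'; python3 w.py
```

```text
t: 2.7
eef_pos: [0.5175, 0.0934, 0.032]
eef_rot: [[-0.967, 0.256, 0.01], [0.256, 0.967, 0.002], [-0.009, 0.004, -1.0]]
contact_force: [-0.1, -0.0, 0.7]
gripper_width: 0.0101
t 2.7 tcp [0.5175 0.0934 0.032 ] plan along/left/up from lip mm [-33.8   2.1  -4.6] below rail mm -2.6
tool in plan frame
 [[-1.    -0.01   0.009]
 [-0.01   1.     0.004]
 [-0.009  0.004 -1.   ]] F [-0.05 -0.03  0.67] w 0.0101
```

```bash
python3 -m pendant '0 0.3 0.5 -6 -1 3 10; 0 0 0 -6 0 2 10; 0 0 0 -4 0 0 10; 0 0 0 0 0 0 10'; python3 w.py
```

```text
t: 3.2
eef_pos: [0.5345, 0.0878, 0.0274]
eef_rot: [[-0.964, 0.265, 0.005], [0.265, 0.964, 0.003], [-0.004, 0.004, -1.0]]
contact_force: [0.7, 0.5, -0.5]
gripper_width: 0.0102
t 3.2 tcp [0.5345 0.0878 0.0274] plan along/left/up from lip mm [-16.    1.2  -9.2] below rail mm 5.8
tool in plan frame
 [[-1.    -0.     0.004]
 [-0.     1.     0.004]
 [-0.004  0.004 -1.   ]] F [ 0.52  0.68 -0.52] w 0.0102
```

```bash
python3 -m pendant '0 0 0 -4 0 -0.8 10; 0 0 0 -4 0 -0.8 10; 0 0 0 -4 0 -0.9 10; 0 0 0 -4 0 -0.9 10; 0 0 0 -4 0 -0.9 10'; python3 w.py;  python3 - <<'E'
from h import *
import cv2
im=cams.camera("side")[:,:,::-1]
cv2.imwrite("pics/d2.png",cv2.resize(im[145:240,275:375],None,fx=6,fy=6,interpolation=cv2.INTER_CUBIC))
im=cams.camera("scene")[:,:,::-1]
cv2.imwrite("pics/s2.png",cv2.resize(im[175:255,280:390],None,fx=7,fy=7,interpolation=cv2.INTER_CUBIC))
E
```

```text
t: 3.82
eef_pos: [0.5545, 0.0824, 0.0321]
eef_rot: [[-0.964, 0.265, 0.005], [0.265, 0.964, 0.003], [-0.004, 0.004, -1.0]]
contact_force: [-1.1, 0.7, 0.5]
gripper_width: 0.0102
t 3.83 tcp [0.5545 0.0824 0.0321] plan along/left/up from lip mm [ 4.7  1.3 -4.5] below rail mm 5.5
tool in plan frame
 [[-1.    -0.001  0.004]
 [-0.001  1.     0.004]
 [-0.004  0.004 -1.   ]] F [-1.28  0.42  0.52] w 0.0102
```

View pics/d2.png

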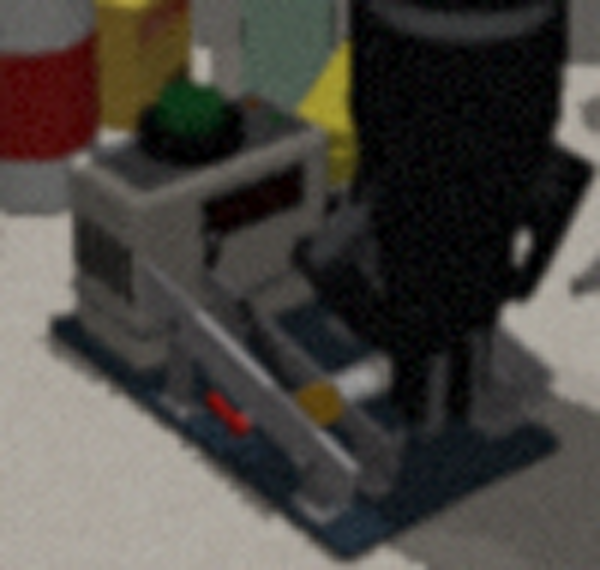

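View pics/s2.png

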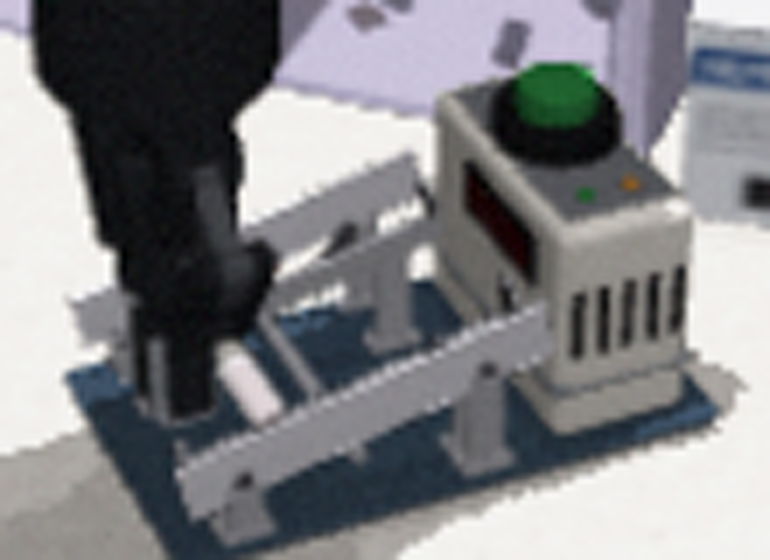

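The tube is rolling squarely ahead of the fingers. I'll keep going.

```bash
python3 -m pendant '0 0 0 -5 0 -1 10; 0 0 0 -5 0 -1 10; 0 0 0 -5 0 -1 10; 0 0 0 -5 0 -1.1 10; 0 0 0 -5 0 -1.1 10; 0 0 0 -5 0 -1.1 10; 0 0 0 -5 0 -1.1 10; 0 0 0 -5 0 -1.1 10;0 0 0 -5 0 -1.1 10'; python3 w.py
```

```text
t: 5.05
eef_pos: [0.6008, 0.0695, 0.0425]
eef_rot: [[-0.964, 0.265, 0.005], [0.265, 0.964, 0.003], [-0.004, 0.004, -1.0]]
contact_force: [-0.8, 0.5, 1.0]
gripper_width: 0.0096
t 5.05 tcp [0.6008 0.0695 0.0425] plan along/left/up from lip mm [52.8  1.2  5.9] below rail mm 5.3
tool in plan frame
 [[-1.    -0.001  0.004]
 [-0.001  1.     0.004]
 [-0.004  0.004 -1.   ]] F [-0.86  0.27  0.97] w 0.0096
```

```bash
python3 -m pendant '0 0 0 -4 0 -0.9 10; 0 0 0 -4 0 -0.9 10; 0 0 0 -4 0 -0.9 10; 0 0 0 -4 0 -0.9 10; 0 0 0 -4 0 -0.9 10; 0 0 0 -3 0 -0.6 10'; python3 w.py;  python3 - <<'E'
from h import *
import cv2
im=cams.camera("side")[:,:,::-1]
cv2.imwrite("pics/d3.png",cv2.resize(im[145:240,275:375],None,fx=6,fy=6,interpolation=cv2.INTER_CUBIC))
im=cams.camera("scene")[:,:,::-1]
cv2.imwrite("pics/s3.png",cv2.resize(im[175:255,280:390],None,fx=7,fy=7,interpolation=cv2.INTER_CUBIC))
E
```

```text
t: 5.8
eef_pos: [0.6246, 0.063, 0.0481]
eef_rot: [[-0.964, 0.265, 0.005], [0.265, 0.964, 0.003], [-0.004, 0.004, -1.0]]
contact_force: [-1.2, 0.1, -0.5]
gripper_width: 0.0099
t 5.8 tcp [0.6246 0.063  0.0481] plan along/left/up from lip mm [77.4  1.2 11.5] below rail mm 5.0
tool in plan frame
 [[-1.    -0.001  0.004]
 [-0.001  1.     0.004]
 [-0.004  0.004 -1.   ]] F [-1.14 -0.22 -0.54] w 0.0099
```

View pics/d3.png

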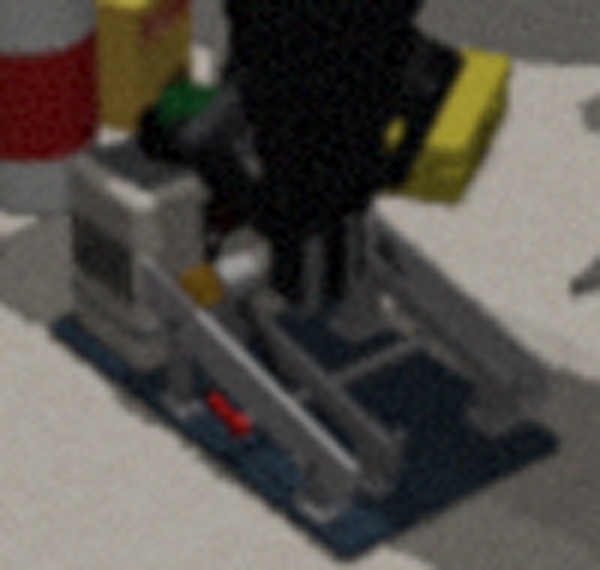

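View pics/s3.png

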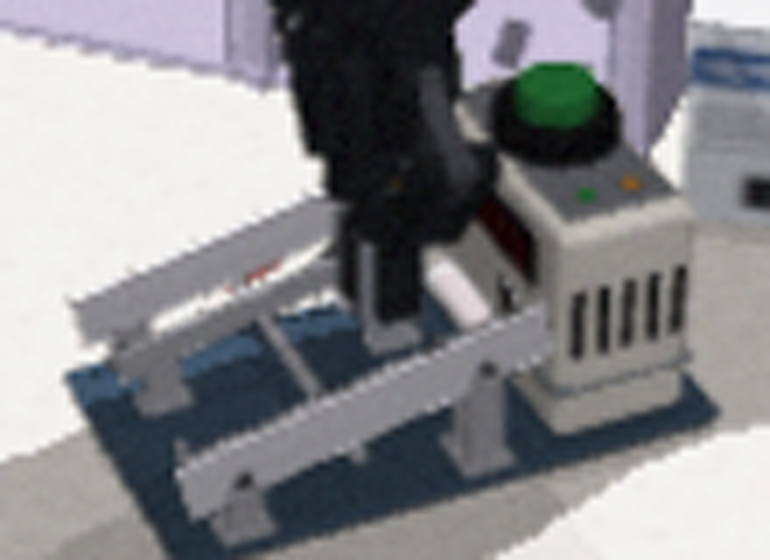

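```bash
python3 -m pendant '0 0 0 -3 0 -0.6 10; 0 0 0 -2.5 0 -0.5 10; 0 0 0 -1.5 0 -0.3 10; 0 0 0 0 0 0 10'; python3 w.py;  python3 - <<'E'
from h import *
import cv2
im=cams.camera("side")[:,:,::-1]
cv2.imwrite("pics/d4.png",cv2.resize(im[145:240,275:375],None,fx=6,fy=6,interpolation=cv2.INTER_CUBIC))
E
```

```text
t: 6.4
eef_pos: [0.6306, 0.0614, 0.0491]
eef_rot: [[-0.964, 0.265, 0.002], [0.265, 0.964, 0.004], [-0.001, 0.004, -1.0]]
contact_force: [-2.3, -0.0, 1.1]
gripper_width: 0.0096
t 6.4 tcp [0.6306 0.0614 0.0491] plan along/left/up from lip mm [83.6  1.3 12.5] below rail mm 5.3
tool in plan frame
 [[-1.    -0.001  0.001]
 [-0.001  1.     0.004]
 [-0.001  0.004 -1.   ]] F [-2.21 -0.64  1.13] w 0.0096
```

View pics/d4.png

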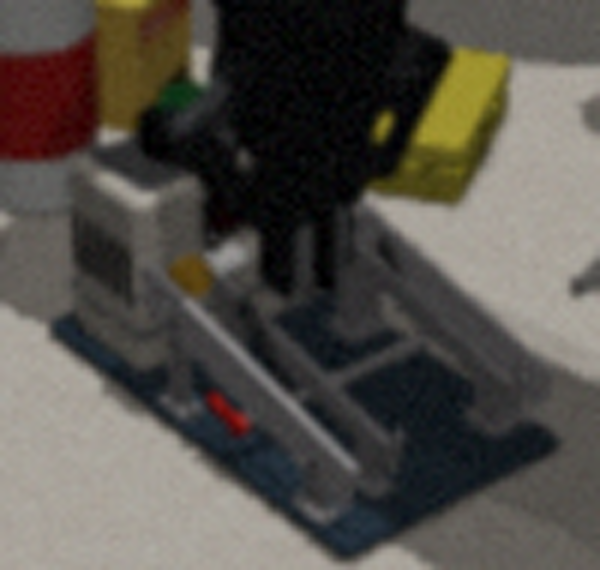

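```bash
python3 -m pendant '0 0 0 -2 0 -0.4 10; 0 0 0 -2 0 -0.4 10'; python3 w.py
```

```text
t: 6.7
eef_pos: [0.6309, 0.0613, 0.0489]
eef_rot: [[-0.964, 0.264, -0.005], [0.264, 0.964, 0.005], [0.006, 0.004, -1.0]]
contact_force: [-11.7, 2.2, 6.7]
gripper_width: 0.0102
t 6.7 tcp [0.6309 0.0613 0.0489] plan along/left/up from lip mm [84.   1.3 12.3] below rail mm 5.5
tool in plan frame
 [[-1.    -0.002 -0.006]
 [-0.002  1.     0.004]
 [ 0.006  0.004 -1.   ]] F [-11.86  -0.94   6.65] w 0.0102
```

The force rises to 12 N with no further travel, so the tube is at the stops. I'll back off gently and check that the catch holds.

```bash
python3 -m pendant '0 0 0 3 0 0.6 10; 0 0 0 4 0 0.9 10; 0 0 0 5 0 1 10; 0 0 0 8 0 1.7 10; 0 0 0 12 0 2 10; 0 0 0 12 0 2 10; 0 0 0 0 0 0 10'; python3 w.py;  python3 - <<'E'
from h import *
import cv2
im=cams.camera("side")[:,:,::-1]
cv2.imwrite("pics/d5.png",cv2.resize(im[145:240,275:375],None,fx=6,fy=6,interpolation=cv2.INTER_CUBIC))
im=cams.camera("scene")[:,:,::-1]
cv2.imwrite("pics/s5.png",cv2.resize(im[175:255,280:390],None,fx=7,fy=7,interpolation=cv2.INTER_CUBIC))
E
```

```text
t: 7.58
eef_pos: [0.5869, 0.0734, 0.0406]
eef_rot: [[-0.964, 0.264, -0.002], [0.264, 0.964, 0.005], [0.003, 0.004, -1.0]]
contact_force: [-0.0, -0.0, -0.1]
gripper_width: 0.01
t 7.58 tcp [0.5869 0.0734 0.0406] plan along/left/up from lip mm [38.3  1.2  4. ] below rail mm 4.2
tool in plan frame
 [[-1.    -0.001 -0.003]
 [-0.001  1.     0.004]
 [ 0.003  0.004 -1.   ]] F [-0.05 -0.01 -0.1 ] w 0.01
```

View pics/d5.png

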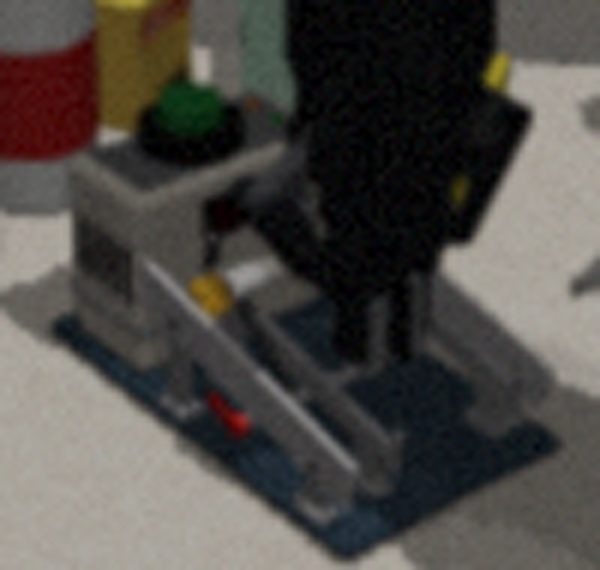

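View pics/s5.png

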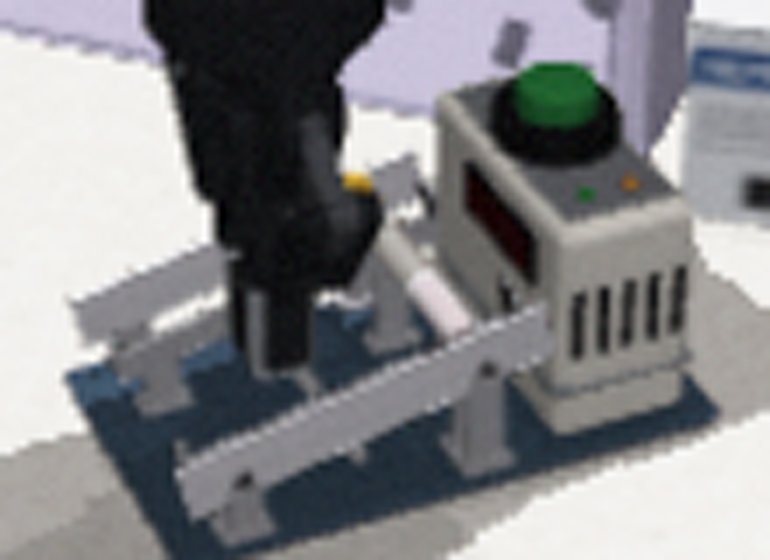

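The tube stayed put on the uphill side of the catch. I'll rise, close the fingers and go above the key.

```bash
python3 -m pendant '0 0 0 0 0 -40 10; 0 0 0 0 0 -50 10; 0 0 0 0 0 -50 0; 0 0 0 -15 2 -10 0; 0 0 0 -30 3 0 0; 0 0 0 -35 3 0 0; 0 0 0 -25 2 0 0; 0 0 0 -6 0 0 0; 0 0 0 0 0 0 0'; python3 w.py;  python3 - <<'E'
from h import *
import cv2
p=[.5496,.0824,-.2691,.0366]
for n,(x0,x1,y0,y1),k in(("scene",(280,390,175,255),7),("side",(275,375,145,240),6)):
    im=cams.camera(n)[:,:,::-1]
    z=cv2.resize(im[y0:y1,x0:x1],None,fx=k,fy=k,interpolation=cv2.INTER_CUBIC)
    for x in(94,107):
        for u in project(n,gut(p,np.array([(x,54,6),(x,-39,6)])/1e3)[0]):
            cv2.circle(z,(int((u[0]-x0)*k),int((u[1]-y0)*k)),4,(0,0,255) if x==94 else (255,0,255),1)
    cv2.imwrite(f"pics/{n}6.png",z)
E
```

```text
t: 8.8
eef_pos: [0.7042, 0.0503, 0.1973]
eef_rot: [[-0.964, 0.266, 0.004], [0.266, 0.964, 0.004], [-0.003, 0.005, -1.0]]
contact_force: [0.1, -1.0, -0.7]
gripper_width: -0.0002
t 8.8 tcp [0.7042 0.0503 0.1973] plan along/left/up from lip mm [157.5  10.2 160.7] below rail mm -127.2
tool in plan frame
 [[-1.     0.     0.003]
 [ 0.     1.     0.005]
 [-0.003  0.005 -1.   ]] F [ 0.33 -0.91 -0.66] w -0.0002
```

View pics/scene6.png

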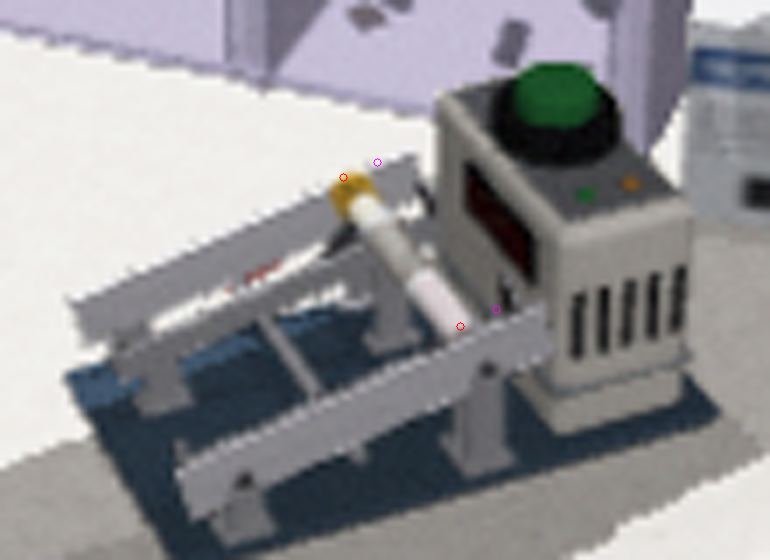

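View pics/side6.png

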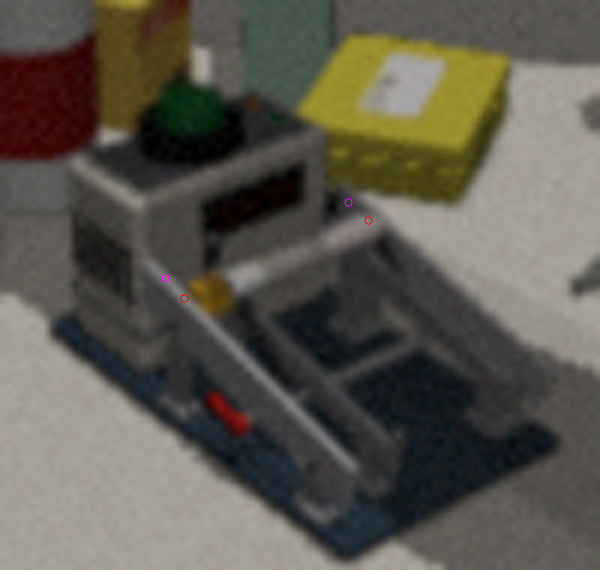

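The tube rests square at x≈94 on the red markers, with the catch behind it. Next is the key.

```bash
python3 -m pendant '0 0 0 6 1 20 0; 0 0 0 4 0 25 0; 0 0 0 0 0 20 0; 0 0 0 0 0 8 0; 0 0 0 0 0 0 0'; python3 w.py
```

```text
t: 9.52
eef_pos: [0.6929, 0.0555, 0.1248]
eef_rot: [[-0.964, 0.265, 0.006], [0.265, 0.964, 0.003], [-0.005, 0.005, -1.0]]
contact_force: [-0.7, 0.7, 0.7]
gripper_width: -0.0001
t 9.53 tcp [0.6929 0.0555 0.1248] plan along/left/up from lip mm [145.3  12.2  88.2] below rail mm -57.3
tool in plan frame
 [[-1.    -0.001  0.005]
 [-0.001  1.     0.005]
 [-0.005  0.005 -1.   ]] F [-0.8   0.46  0.65] w -0.0001
```

```bash
python3 -m pendant '0 0 0 -2 -1 4 0; 0 0 0 0 0 4 0; 0 0 0 0 0 4 0; 0 0 0 0 0 3 0'; python3 w.py
```

```text
t: 10.02
eef_pos: [0.6963, 0.0537, 0.1115]
eef_rot: [[-0.964, 0.265, 0.01], [0.265, 0.964, 0.003], [-0.009, 0.006, -1.0]]
contact_force: [-2.4, 0.6, 2.5]
gripper_width: -0.0001
t 10.03 tcp [0.6963 0.0537 0.1115] plan along/left/up from lip mm [149.1  11.3  74.9] below rail mm -43.2
tool in plan frame
 [[-1.    -0.001  0.009]
 [-0.001  1.     0.006]
 [-0.009  0.006 -1.   ]] F [-2.47 -0.06  2.54] w -0.0001
```

```bash
python3 -m pendant '0 0 0 0 0 2.5 0; 0 0 0 0 0 2.5 0'; python3 w.py; python3 - <<'E'
from h import *
import cv2
im=cams.camera("scene")[:,:,::-1]
cv2.imwrite("pics/s7.png",cv2.resize(im[165:245,290:390],None,fx=7,fy=7,interpolation=cv2.INTER_CUBIC))
E
```

```text
t: 10.28
eef_pos: [0.6964, 0.0537, 0.1078]
eef_rot: [[-0.964, 0.265, 0.011], [0.265, 0.964, 0.003], [-0.01, 0.005, -1.0]]
contact_force: [-8.3, 0.7, 18.4]
gripper_width: -0.0002
t 10.28 tcp [0.6964 0.0537 0.1078] plan along/left/up from lip mm [149.2  11.3  71.2] below rail mm -39.5
tool in plan frame
 [[-1.    -0.001  0.01 ]
 [-0.001  1.     0.005]
 [-0.01   0.005 -1.   ]] F [-8.17 -1.48 18.38] w -0.0002
```

View pics/s7.png

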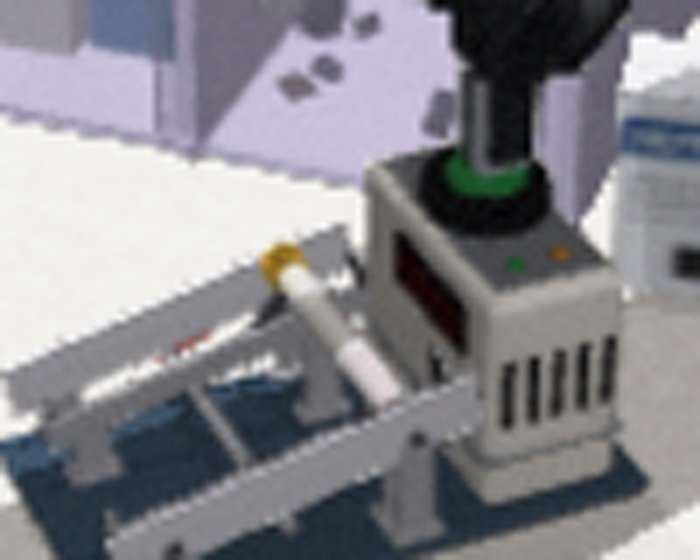

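```bash
python3 -m pendant '0 0 0 0 0 2.5 0; 0 0 0 0 0 2 0'; python3 w.py; python3 - <<'E'
from h import *
import cv2
im=cams.camera("side")[:,:,::-1]
cv2.imwrite("pics/d8.png",cv2.resize(im[135:230,275:375],None,fx=6,fy=6,interpolation=cv2.INTER_CUBIC))
im=cams.camera("wrist")[:,:,::-1]
cv2.imwrite("pics/w8.png",im)
E
```

```text
t: 10.58
eef_pos: [0.6964, 0.0537, 0.1079]
eef_rot: [[-0.964, 0.265, 0.013], [0.265, 0.964, 0.002], [-0.012, 0.005, -1.0]]
contact_force: [-8.1, 0.0, 14.8]
gripper_width: -0.0002
t 10.57 tcp [0.6964 0.0537 0.1079] plan along/left/up from lip mm [149.2  11.3  71.3] below rail mm -39.6
tool in plan frame
 [[-1.    -0.001  0.012]
 [-0.001  1.     0.005]
 [-0.012  0.005 -1.   ]] F [-7.82 -2.14 14.79] w -0.0002
```

View pics/d8.png

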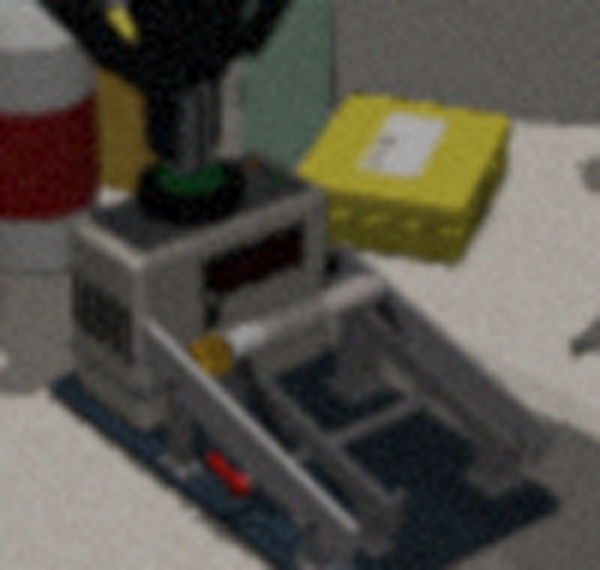

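View pics/w8.png

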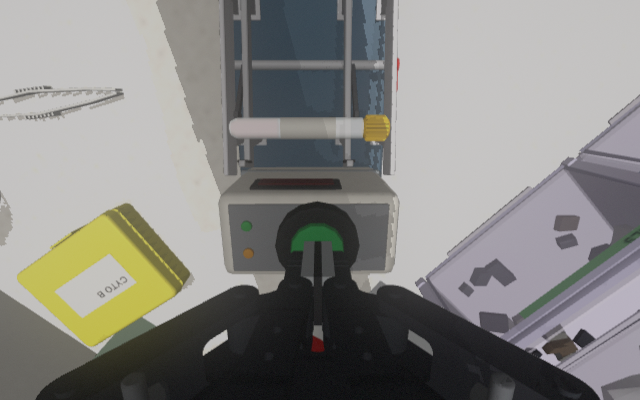

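The force reached a hard stop at about 15–18 N, but in the wrist view the fingers look uphill of the key's centre. I'll check that by projection before relying on the press.

```bash
python3 - <<'E'
from h import *
import cv2
s=status.get_state()
im=cv2.imread("pics/w8.png")
hsv=cv2.cvtColor(im,cv2.COLOR_BGR2HSV)
k=np.array([.6947,.0539,.1107])
e=np.array(s['eef_pos']);R=np.array(s['eef_rot'])
print("tcp px",project("wrist",e,s),"front edge",project("wrist",e+R@[.011,0,0],s),"back",project("wrist",e-R@[.011,0,0],s))
z=cv2.resize(im[190:300,260:380],None,fx=6,fy=6,interpolation=cv2.INTER_CUBIC)
def C(P,c):
    for u in project("wrist",P,s): cv2.circle(z,(int((u[0]-260)*6),int((u[1]-190)*6)),2,c,-1)
th=np.linspace(0,2*np.pi,60)
for zz,c in((.1107,(0,0,255)),(.1047,(255,0,255))):
    C(np.c_[k[0]+.014*np.cos(th),k[1]+.014*np.sin(th),0*th+zz],c)
C(e[None],(0,255,255));C((e+R@[.011,0,0])[None],(0,255,255))
cv2.imwrite("pics/w8z.png",z)
E
```

```text
tcp px [[317.24117869 256.36893128]] front edge [[317.20755617 236.21323711]] back [[317.27349686 275.74269998]]
```

View pics/w8z.png

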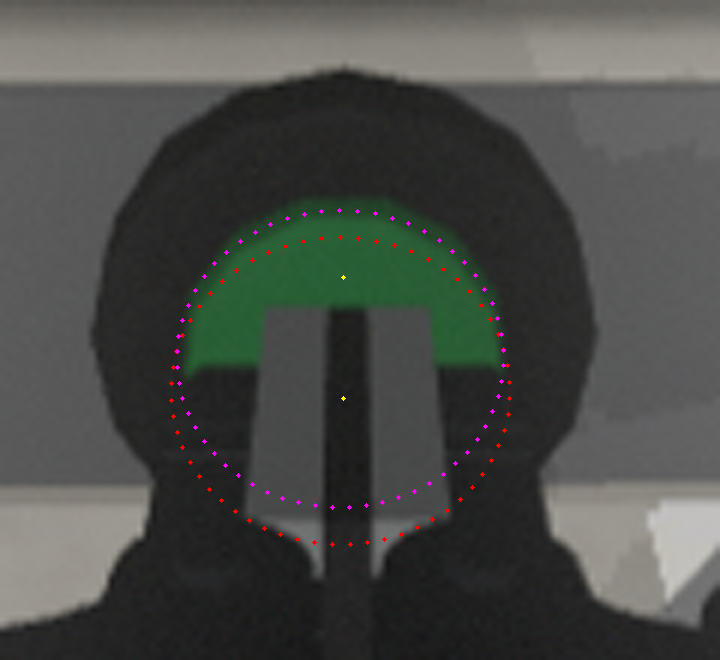

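The visible green rim matches the pressed height, but the finger centre is roughly 4–6 mm uphill of the key's centre, so the back edge may be sitting on the bezel. I'll lift, shift downhill and press again in the centre.

```bash
python3 -m pendant '0 0 0 0 0 -8 0; 0 0 0 0 0 -8 0; 0 0.5 0 3 0 0 0; 0 0 0 2 0 0 0; 0 0 0 0 0 0 0'; python3 w.py; python3 - <<'E'
from h import *
import cv2
s=status.get_state()
im=cams.camera("wrist")[:,:,::-1]
cv2.imwrite("pics/w9.png",cv2.resize(im[190:300,260:380],None,fx=6,fy=6,interpolation=cv2.INTER_CUBIC))
E
```

```text
t: 11.3
eef_pos: [0.6912, 0.0551, 0.1241]
eef_rot: [[-0.964, 0.265, 0.004], [0.265, 0.964, 0.004], [-0.003, 0.005, -1.0]]
contact_force: [-0.7, 0.6, -0.2]
gripper_width: -0.0003
t 11.3 tcp [0.6912 0.0551 0.1241] plan along/left/up from lip mm [143.8  11.3  87.5] below rail mm -57.0
tool in plan frame
 [[-1.    -0.001  0.003]
 [-0.001  1.     0.005]
 [-0.003  0.005 -1.   ]] F [-0.79  0.38 -0.21] w -0.0003
```

View pics/w9.png

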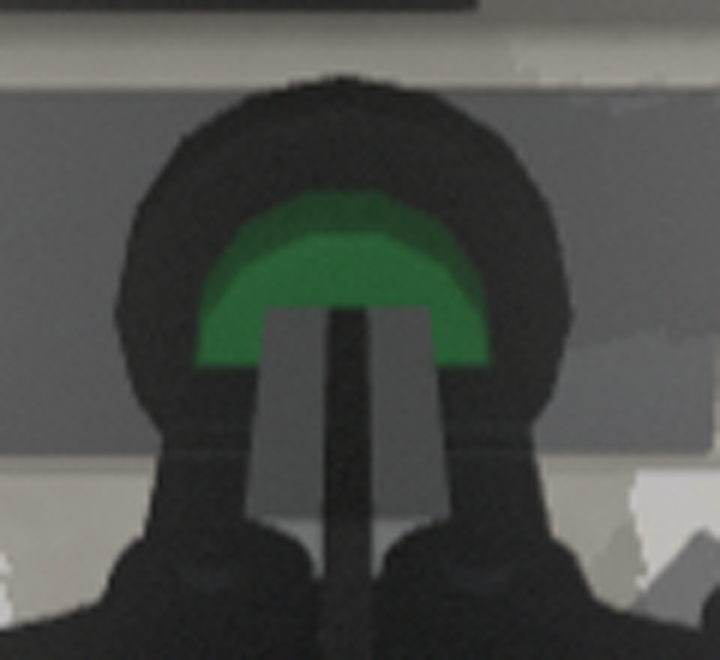

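The key has sprung back, with its side wall visible again. I'll press it near the centre.

```bash
python3 -m pendant '0 0 0 0 0 5 0; 0 0 0 0 0 5 0; 0 0 0 0 0 3 0; 0 0 0 0 0 2.5 0'; python3 w.py
```

```text
t: 11.85
eef_pos: [0.6913, 0.0551, 0.1078]
eef_rot: [[-0.964, 0.265, 0.004], [0.265, 0.964, 0.004], [-0.003, 0.005, -1.0]]
contact_force: [-5.3, 0.4, 19.0]
gripper_width: -0.0002
t 11.85 tcp [0.6913 0.0551 0.1078] plan along/left/up from lip mm [143.9  11.3  71.2] below rail mm -40.6
tool in plan frame
 [[-1.    -0.001  0.003]
 [-0.001  1.     0.005]
 [-0.003  0.005 -1.   ]] F [-5.18 -0.97 19.02] w -0.0002
```

```bash
python3 -m pendant '0 0 0 0 0 2.5 0; 0 0 0 0 0 2.5 0; 0 0 0 0 0 2.5 0'; python3 w.py; python3 - <<'E'
from h import *
import cv2
s=status.get_state()
im=cams.camera("wrist")[:,:,::-1]
cv2.imwrite("pics/w10.png",cv2.resize(im[190:300,260:380],None,fx=6,fy=6,interpolation=cv2.INTER_CUBIC))
E
```

```text
t: 12.22
eef_pos: [0.6913, 0.0551, 0.1079]
eef_rot: [[-0.964, 0.264, 0.007], [0.264, 0.964, 0.003], [-0.006, 0.005, -1.0]]
contact_force: [-8.7, -0.5, 16.8]
gripper_width: 0.0002
t 12.22 tcp [0.6913 0.0551 0.1079] plan along/left/up from lip mm [143.9  11.4  71.3] below rail mm -40.7
tool in plan frame
 [[-1.    -0.002  0.006]
 [-0.002  1.     0.005]
 [-0.006  0.005 -1.   ]] F [-8.27 -2.84 16.79] w 0.0002
```

View pics/w10.png

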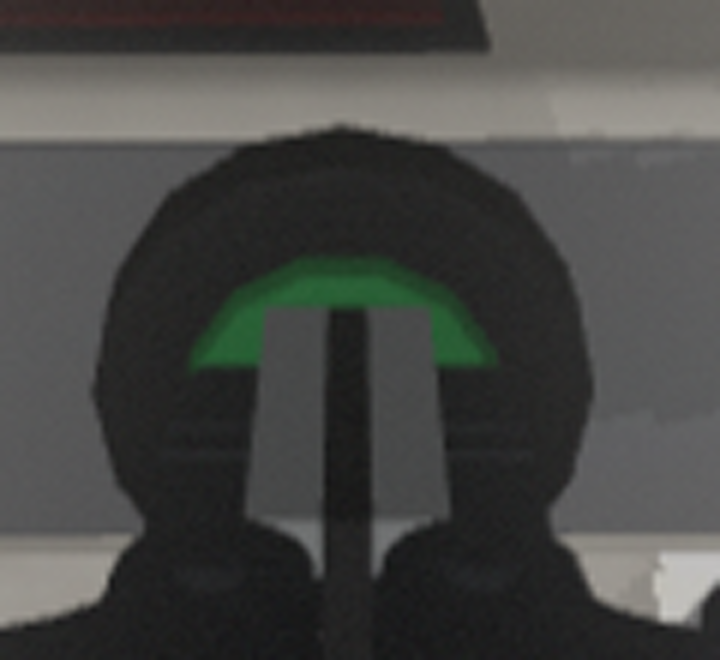

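Both presses stopped at the same height (0.108 m, 17–19 N). The key's side wall still shows a little above the bezel, so the fingers bear on the key itself and it has bottomed. I'll release and retreat.

```bash
python3 -m pendant '0 0 0 0 0 -8 0; 0 0 0 0 0 -20 0; 0 0 0 0 0 -40 0; 0 0 0 20 0 -40 0; 0 0 0 30 0 0 0; 0 0 0 30 0 0 0; 0 0 0 30 0 0 0; 0 0 0 0 0 0 0; 0 0 0 0 0 0 0'; python3 w.py; python3 - <<'E'
from h import *
import cv2
for n,(x0,x1,y0,y1),k in(("scene",(280,390,175,255),7),("side",(275,375,145,240),6),("wrist",(160,460,150,400),2.6)):
    im=cams.camera(n)[:,:,::-1]
    cv2.imwrite(f"pics/{n}11.png",cv2.resize(im[y0:y1,x0:x1],None,fx=k,fy=k,interpolation=cv2.INTER_CUBIC))
    if n!="wrist": cv2.imwrite(f"pics/{n}11full.png",im)
E
```

```text
t: 13.4
eef_pos: [0.5832, 0.0842, 0.2259]
eef_rot: [[-0.964, 0.265, 0.014], [0.265, 0.964, 0.003], [-0.012, 0.006, -1.0]]
contact_force: [-0.3, 0.1, -0.0]
gripper_width: -0.0001
t 13.4 tcp [0.5832 0.0842 0.2259] plan along/left/up from lip mm [ 31.9  10.6 189.3] below rail mm -182.5
tool in plan frame
 [[-1.    -0.001  0.012]
 [-0.001  1.     0.006]
 [-0.012  0.006 -1.   ]] F [-0.34  0.04 -0.02] w -0.0001
```

View pics/scene11.png

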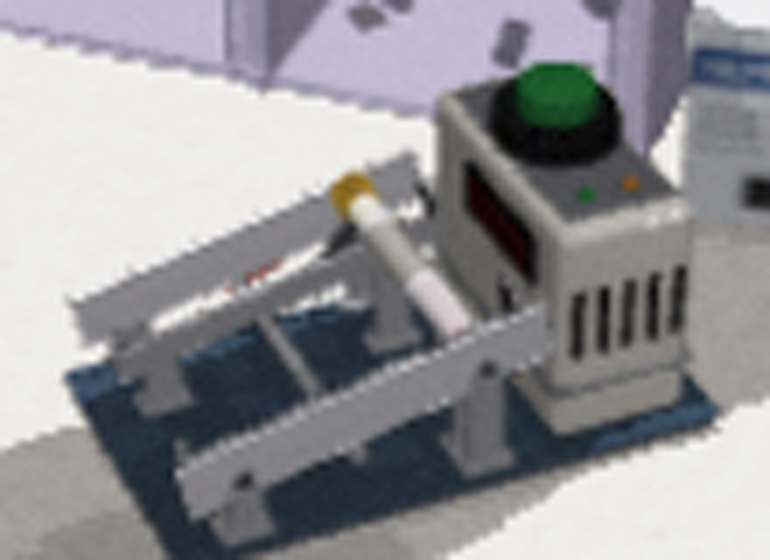

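View pics/wrist11.png

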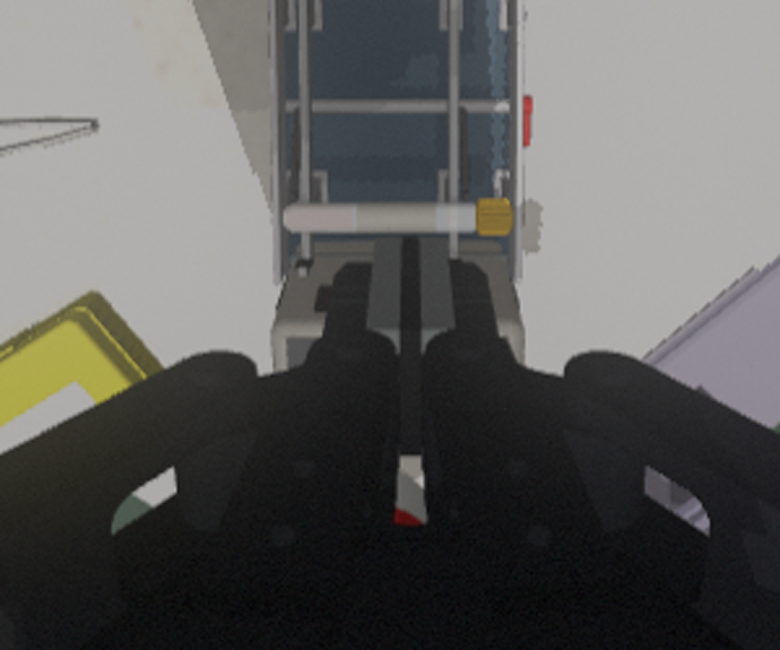

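View pics/scene11full.png

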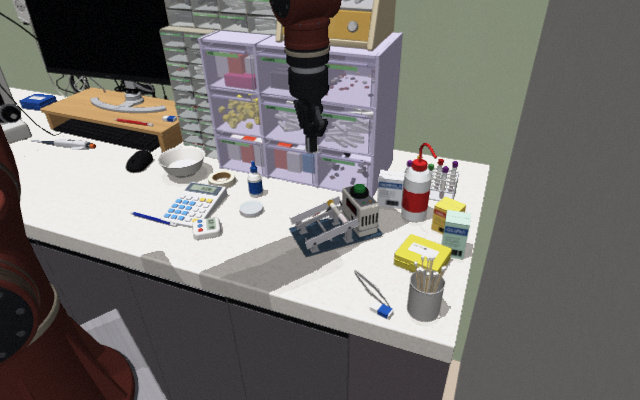

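The tube lies square across the rails against the catch, with its cap at about (352,190) in the scene zoom. The key is up at (557,95), as it was at the start. The dropper, petri dish, forceps and eraser are where they began, and the arm is clear of everything.

```bash
python3 -c "
from cell import job_done
print(job_done())"
```

```text
the job is handed in; nothing more can be done
None
```

I rolled the tube up the gutter with the fingertips to the top stops, where the push force rose to about 12 N with no further travel. When I backed off, it stayed resting at x ≈ 94 mm on the catch. I then pressed the green key and released it, and handed the job in at about 13.5 s.

- **Key pressed twice:** in the first press the fingers looked about 5 mm uphill of the key's centre, so I repeated it nearer the centre. Both presses stopped at the same height (0.108 m) at about 15–19 N, well above the 4 N the key needs.
- **Last checks:** the pictures show the tube square across the rails, the key back up, and the dropper, petri dish, forceps and eraser where they started. The contact force read about zero.
- **Not confirmed directly:**
    - The catch being up is judged from the tube's resting place, because its joint can't be read.
    - Full key travel is judged from the hard stop. My camera measurement of the key top (0.1107 m) would give only about 3 mm of travel to that stop instead of 6 mm. The calibration is good to about 2 mm, and I did not resolve the difference.

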